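# Complete the quarter-block set on the hotplate carrier

### The arm

A 7-joint arm with a two-finger parallel gripper is mounted at the origin on the work surface. World frame = base frame: x ahead of the robot, y to its left, z up, the work surface at z = 0. Lengths are in m, angles in rad, forces in N, time in s.
With the tool pointing down it reaches from about 0.35 to 0.9 m from the base axis. Payload 7.2 kg.
Tool frame: the origin (TCP) lies on the front face of the gripper's body, between the roots of the fingers; the fingertips stand bot.tip_extent ahead of it and the grasp point (between the pads) lies 61 mm ahead of it (bot.tip_extent is the distance from the TCP to the fingertips, in m); z points along the fingers, x is the direction in which the jaws open and shut, and the axes are right-handed (so a half turn about z gives the same grasp; the last joint's range is limited). The gripper opens to 88 mm and grips with 3 to 60 N. Pads are 20 mm wide; open, the fingers measure 115 mm over their backs; the gripper's body (75 mm by 178 mm) begins 61 mm behind the grasp point.
Start: joints at [1.059, 0.411, -0.013, 1.596, 0.006, 1.134, -0.082], TCP at [0.268, -0.564, 0.303] pointing down, gripper open.
Joint ranges: [-2.95, 2.95], [-0.29, 1.99], [-1.47, 1.44], [0.14, 2.54], [-1.03, 4.17], [0.13, 1.85], [-2.86, 2.86]. Speed limits (rad/s): [2.39, 2.39, 3.01, 3.01, 3.14, 3.14, 3.14].

### API

Orientations are given as a unit quaternion [w, x, y, z].
In Python, from rig import bot gives the robot as it stands. The module is installed in compiled form; this text tells all that it offers.
- The arm moves only by the tool step_arm, never from a script. Its argument "series" is a list of rows, each a list of 4 numbers: the shift along the tool's x, y, z in cm, then the turn about the tool's z in rad. A call has 1 to 20 rows; each row is the pose to reach, as a shift and turn from the pose commanded when the call began, along the tool's axes at that moment; what a row does not reach only later rows make up. A row lasts 1/8 s, in which the tool goes at most 62.5 mm and 10.7 degrees, less where a joint would pass 70% of its speed; a pose out of reach is approached as far as the arm can. A call with a gripper value outside its range is refused whole. "fingers" is the finger opening in cm, from 0 to 8.78, set as the call begins (left out, the last holds). The fingers move at their own pace and stop on an object; "squeeze" is the grip in N (left out, the last holds). Time passes only in rows, so rows that repeat a pose let the fingers close. It gives the time, the measured TCP pose, the force and the opening at its end, in the units of the state.
- bot.get_obs(): the state, without advancing time (a new reading comes with each control period).
- bot.grab_frame(name): name is "scene" or "top"; returns a dict with "pixels" (420x560x3 uint8, red, green, blue), "range_z" (420x560 float32, m along the optical axis (not along the pixel's ray), 0 where there is no reading), "fov_y" (degrees; the focal length in pixels is half the picture's height over the tangent of half this angle, whatever the lens; pixels are square), "cx", "cy" (the principal point, pixels), "world_to_cam" (4x4, takes a point from world to camera coordinates). Camera axes: x right, y up, looking along -z (the intrinsics and any distortion apply to the point x, -y, -z); pixel columns grow to the right and rows downward; lengths in m; the calibration is good to about 2 mm. A picture is of the moment at which its call begins.
- bot.job_done(): hands the job in, once; it reports no verdict.
The state is a dict: "t": time; "joints": joint angles; "joint_vel": joint speeds; "joint_efforts": joint torques, N m; "eef_pos": TCP position; "tcp_rot": TCP orientation; "force": force on the tool from outside, world axes, zero at the start; "wrist_torque": the same for the moment, N m; "gripper_width": finger opening in m.
Only numpy, scipy, OpenCV 4.12 (cv2) and the standard library are available. Lean on these libraries where they do the work, as an engineer would, in place of code of your own. Each camera call takes 0.05 s, during which the arm holds its last target. There are 200 camera calls.

### The job

Fit the two loose quarter heating blocks into the two open quarters of the round carrier on the hotplate, each interlocked with its neighbours, down on the carrier's floor and flush with the fixed blocks. Turn each one until it drops in by itself under light pressure, without forcing it or letting it fall from a height, let go of it, and leave the glassware and tools around where they are.

Things in the scene. Friction and masses are not known exactly. Their poses are not given: they have to be found in the camera images.
- block_a: loose quarter-round aluminium block with seven small holes in its top, lying flat on the bench, 200 to 330 g. From above a quarter disc of 66 mm radius; 30 mm tall; bottom edges bevelled 2.5 mm. Origin: on the underside, below the handle; z up; +x runs along the quarter's middle line, away from its tip. The two straight sides leave the tip at 45 degrees either side of +x.
- block_a_handle (a point): middle of the lifting handle fixed on block_a, 57 mm above the underside, axes as the block's: a dark brown upright bar 12 mm thick along y, 40 mm long along x, 30 mm tall (42 to 72 mm above the underside), on a 10 mm stem; below it the block's top is at 30 mm
- block_a_tip (a point): tip of block_a (centre of its disc) at underside level: x = -38 mm, y = 0 of the block; axes as the block's
- block_a_tongue (a point): end of the tongue of block_a, at its top edge: a tapered full-height tongue on the straight side of the -y hand, 19 mm wide at the root, 13 mm at the end, 7 mm proud, 24.5 to 43.5 mm from the tip. The other straight side (+y hand) has the matching socket at the same distance
- block_b: loose quarter-round aluminium block with four larger holes in its top, lying flat on the bench, 200 to 330 g. From above a quarter disc of 66 mm radius; 30 mm tall; bottom edges bevelled 2.5 mm. Origin: on the underside, below the handle; z up; +x runs along the quarter's middle line, away from its tip. The two straight sides leave the tip at 45 degrees either side of +x.
- block_b_handle (a point): middle of the lifting handle fixed on block_b, 57 mm above the underside, axes as the block's: a dark brown upright bar 12 mm thick along y, 40 mm long along x, 30 mm tall (42 to 72 mm above the underside), on a 10 mm stem; below it the block's top is at 30 mm
- block_b_tip (a point): tip of block_b (centre of its disc) at underside level: x = -38 mm, y = 0 of the block; axes as the block's
- block_b_tongue (a point): end of the tongue of block_b, at its top edge: a tapered full-height tongue on the straight side of the -y hand, 19 mm wide at the root, 13 mm at the end, 7 mm proud, 24.5 to 43.5 mm from the tip. The other straight side (+y hand) has the matching socket at the same distance
- hotplate: white hotplate stirrer standing fast on the bench, 245 x 160 mm, knobs and display on its +x side; origin on the bench below the axis of its round plate (plate top 85 mm high). On the plate lies an aluminium carrier: a round tray, 148 mm outside, with a flat recess 134 mm across. It is held by friction; about 1.5 N m turns it
- seat (a point): centre of the carrier's recess at its floor, on the plate's axis, 90 mm above the bench; axes as the hotplate's, not the carrier's. A seated block has its tip here and its underside at this level. Each open quarter takes either block: its tongue fits one neighbour's socket, the other neighbour's tongue its socket, with about 1 mm of play at the sides and at the rim
- flush (a point): on the plate's axis, 120 mm above the bench: level of the tops of the two fixed blocks (same outline, no handles) screwed down opposite one another in the recess, leaving two open quarters opposite one another. A block turned wrongly rests on these tops, 30 mm too high; turned rightly it sinks between them. Axes as the hotplate's
- rim (a point): on the plate's axis, level of the carrier's rim, 8 mm above the recess floor, bevelled inside; axes as the hotplate's. The carrier sits turned about the axis by up to 25 degrees either way from where its open quarters look along +y and -y of the hotplate; this turn is not reported: see it or feel for it. It is the same for both openings
- cork_ring: cork ring, 90 mm across, 46 mm bore, 28 mm tall, to the left beyond the hotplate; a bystander, origin under its middle
- vial_1: capped glass vial, 27 mm across, 58 mm tall, left of the middle, near the robot; a bystander, origin under its middle
- vial_2: capped glass vial, 27 mm across, 58 mm tall, right of the middle, near the robot; a bystander, origin under its middle
- amber_bottle: labelled amber reagent bottle, 70 mm across, 140 mm tall, far to the left; a bystander, origin under its middle
- erlenmeyer: conical glass flask, 82 mm across the foot, 122 mm tall, far to the right; a bystander, origin under its middle
- beaker: glass beaker, 68 mm across the rim, 85 mm tall, to the right, near the robot; a bystander, origin under its middle
- spatula: slim steel laboratory spatula, 165 mm long, lying to the right beyond the hotplate; a bystander, origin under its middle
Things that resemble listed ones, but are neither listed nor needed, are in the scene too. Leave any green look-alike of the block_a alone. What is shaped like the block_b but yellow is not meant.

How it is judged:
At the end, for the whole second after the job is handed in: Both loose blocks lie seated in the carrier: undersides on the recess floor within 2.5 mm, tips within 4 mm of the carrier's centre, level within 2 degrees, at rest and released (z of block_a_tip in the frame of seat between -0.003 and 0.0025 m and horizontal distance between each of block_a_tip, block_b_tip and seat below 0.004 m and angle between each of block_a, block_b's own z axis and vertical below 0.035 rad and linear speed of each of block_a, block_b below 0.01 m/s and z of block_b_tip in the frame of seat between -0.003 and 0.0025 m); the robot touches nothing.
It fails at once if A loose block was let fall from a height (free of the fingers and faster than 0.85 m/s, a fall of about 40 mm) ((linear speed of block_a above 0.85 m/s and contact force between block_a and the fingers below 0.01 N) or (linear speed of block_b above 0.85 m/s and contact force between block_b and the fingers below 0.01 N)).
It fails at once if A loose block was forced into or against the carrier (more than 150 N) (contact force between any of block_a, block_b and hotplate above 150 N).
It fails at once if A bystander was pushed more than 30 mm from its place (distance of any of cork_ring, vial_1, vial_2, amber_bottle, erlenmeyer, beaker, spatula from where it was at the start of the episode above 0.03 m).
It fails at once if A bystander was knocked over (angle between any of cork_ring, vial_1, vial_2, amber_bottle, erlenmeyer, beaker's own z axis and vertical above 0.6 rad).
It also fails if it takes over 72 s, if anything falls off the work surface, if the arm or the gripper's body presses on something with over 40 N, if the wrist force passes 120 N, or if a joint passes its speed limit or range.

## Working session

There is one attempt and no reset: what is moved stays moved. The work goes in short steps, Python scripts to look and compute and a tool call to move; the robot and the scene stay as the last step left them, time stands still between calls to the robot, and variables do not carry over. Pictures are saved under pics/ and viewed, about 8 in all and at most 12, crops included, and the job is handed in when it is done.

Besides the shell and the picture viewer there is one more tool, called as a command line: name --pt "numbers of a row" for each row, then --argument value for the rest. step_arm: Moves the arm, as the interface text tells. Its arguments: {"type":"object","properties":{"series":{"type":"array"},"fingers":{"type":"number"},"squeeze":{"type":"number"}},"required":["series"]}

```bash
mkdir -p pics; cat > h.py <<'E'
import numpy as np, cv2
from rig import bot
def grab(n):
    f=bot.grab_frame(n); return f
def save(img,name): cv2.imwrite('pics/'+name,img[:,:,::-1])
def fl(f): return 210/np.tan(np.radians(f['fov_y'])/2)
def pts(f):  # world xyz per pixel
    d=f['range_z']; v,u=np.mgrid[:420,:560]; F=fl(f)
    c=np.stack([(u-f['cx'])*d/F,-(v-f['cy'])*d/F,-d,np.ones_like(d)],-1)
    return (c@np.linalg.inv(f['world_to_cam']).T)[...,:3]
def ray(f,u,v,z):
    M=np.linalg.inv(f['world_to_cam']);F=fl(f)
    d=M[:3,:3]@np.array([(u-f['cx'])/F,-(v-f['cy'])/F,-1]);o=M[:3,3]
    return o+d*(z-o[2])/d[2]
def proj(f,p):
    c=f['world_to_cam']@np.append(p,1);F=fl(f)
    return f['cx']-F*c[0]/c[2], f['cy']+F*c[1]/c[2]
E
python3 - <<'E'
from h import *
for n in ('top','scene'):
    f=grab(n); save(f['pixels'],n+'0.png'); np.savez(n+'0.npz',**f)
    print(n,f['fov_y'],f['cx'],f['cy'],np.linalg.inv(f['world_to_cam']).round(3).tolist(),[k for k in f])
print(bot.get_obs(),bot.tip_extent)
E
```

```text
top 56.85299228549356 280.3609447298242 206.9390254944572 [[-0.012, 0.996, -0.084, 0.38], [-1.0, -0.012, 0.005, 0.004], [0.004, 0.084, 0.996, 1.251], [0.0, 0.0, 0.0, 1.0]] ['pixels', 'range_z', 'fov_y', 'cx', 'cy', 'world_to_cam']
scene 48.77846719455995 278.2188264859784 208.5225233479843 [[-0.257, -0.56, 0.788, 1.575], [0.966, -0.142, 0.215, 0.29], [-0.009, 0.816, 0.578, 0.9], [0.0, 0.0, 0.0, 1.0]] ['pixels', 'range_z', 'fov_y', 'cx', 'cy', 'world_to_cam']
{'t': 0.1, 'joints': array([ 1.05882567,  0.41183125, -0.01269405,  1.59691509,  0.00559951,
        1.1342866 , -0.08215398]), 'joint_vel': array([ 0.00018748, -0.00100271,  0.0012412 , -0.00285217,  0.00017288,
       -0.00033628,  0.00087027]), 'joint_efforts': array([ 3.99746670e-03, -5.89098501e+01,  6.44818414e-01, -2.91711903e+01,
       -5.36594982e-02,  1.45535648e-02,  8.37912080e-05]), 'eef_pos': array([ 0.26817116, -0.56419187,  0.30190464]), 'tcp_rot': array([-3.29604964e-04,  8.45397951e-01, -5.34136509e-01, -6.20219652e-04]), 'force': array([ 0.48020122,  0.83758249, -0.47876309]), 'wrist_torque': array([ 0.04613201, -0.04121091,  0.00526384]), 'gripper_width': 0.08787187146055031} 0.08
```

View pics/top0.png

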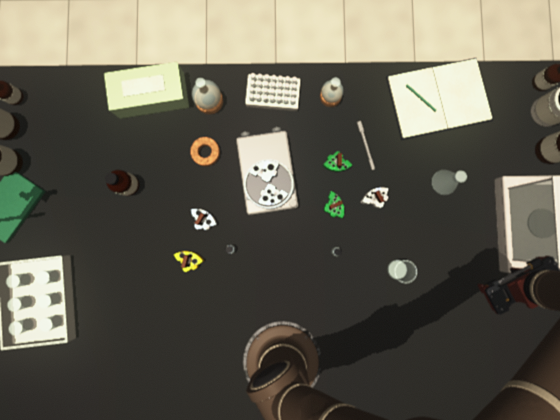

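View pics/scene0.png

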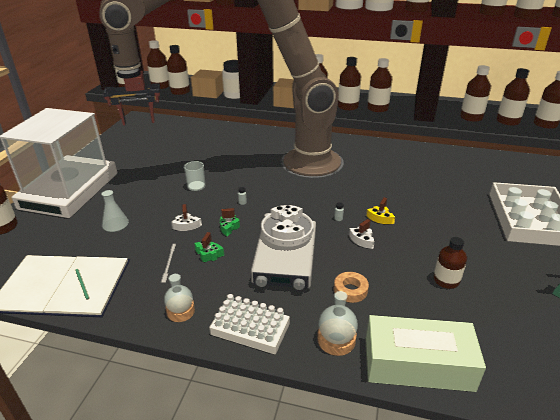

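Loose candidates in the top view: white at (203,219) and (375,197), green at (337,161) and (335,204), and yellow at (188,261). The white ones fit, since green and yellow are excluded. I'll count holes in one enlarged crop and measure with depth.

```bash
python3 - <<'E'
from h import *
T=dict(np.load('top0.npz'));S=dict(np.load('scene0.npz'))
def crop(im,u,v,s,w,h): return cv2.resize(im[v-s*h//w:v+s*h//w,u-s:u+s],(w,h),interpolation=cv2.INTER_CUBIC)
a=[crop(T['pixels'],203,219,20,266,266),crop(T['pixels'],375,197,20,266,266),crop(T['pixels'],268,182,34,266,266)]
b=[crop(S['pixels'],362,236,20,266,266),crop(S['pixels'],187,219,20,266,266),crop(S['pixels'],287,225,34,266,266)]
save(np.vstack([np.hstack(a),np.hstack(b)]),'crop1.png')
P=pts(T);Q=pts(S)
for n,u,v in(('L',203,219),('R',375,197)):
    c=ray(T,u,v,.03)
    for nm,X,f in(('top',P,T),('scene',Q,S)):
        near=np.hypot(X[...,0]-c[0],X[...,1]-c[1])<.075
        col=f['pixels'].astype(int)
        t=near&(abs(X[...,2]-.030)<.008); hd=near&(X[...,2]>.058)&(X[...,2]<.085)
        print(n,nm,c.round(3),'ztop',np.median(X[t][:,2]).round(4),t.sum(),'handle',hd.sum())
        h=X[hd][:,:2]; m=h.mean(0);w,V=np.linalg.eigh(np.cov((h-m).T))
        bx=cv2.minAreaRect((h*1000).astype(np.float32));print(' h mean',m.round(4),'ang',np.degrees(np.arctan2(V[1,1],V[0,1])).round(1),np.sqrt(w).round(4),bx,X[hd][:,2].max().round(3))
        t2=X[t][:,:2]; r=t2-m; d=V[:,1]; print(' top along',(r@d).min().round(3),(r@d).max().round(3), 'mean',t2.mean(0).round(4))
E
```

```text
L top [0.447 0.242 0.03 ] ztop 0.0306 270 handle 63
 h mean [0.4481 0.2447] ang 149.3 [0.0038 0.0115] ((448.57568359375, 245.63221740722656), (12.162567138671875, 39.46238327026367), 57.87070846557617) 0.077
 top along -0.027 0.033 mean [0.4483 0.2404]
L scene [0.447 0.242 0.03 ] ztop 0.0295 235 handle 66
 h mean [0.4533 0.2486] ang 147.2 [0.0042 0.0128] ((451.7576904296875, 249.42713928222656), (17.364364624023438, 44.55287170410156), 61.72633743286133) 0.074
 top along -0.027 0.035 mean [0.4584 0.2474]
R top [ 0.51  -0.302  0.03 ] ztop 0.0305 256 handle 61
 h mean [ 0.511  -0.3053] ang -154.1 [0.004  0.0115] ((510.9768371582031, -305.7522888183594), (38.26826858520508, 12.294095993041992), 24.823144912719727) 0.077
 top along -0.026 0.033 mean [ 0.5125 -0.3047]
R scene [ 0.51  -0.302  0.03 ] ztop 0.029 217 handle 43
 h mean [ 0.5165 -0.3008] ang -155.7 [0.0034 0.0138] ((513.7694091796875, -302.358642578125), (43.57362365722656, 10.726414680480957), 24.688505172729492) 0.074
 top along -0.026 0.037 mean [ 0.5209 -0.3017]
```

View pics/crop1.png

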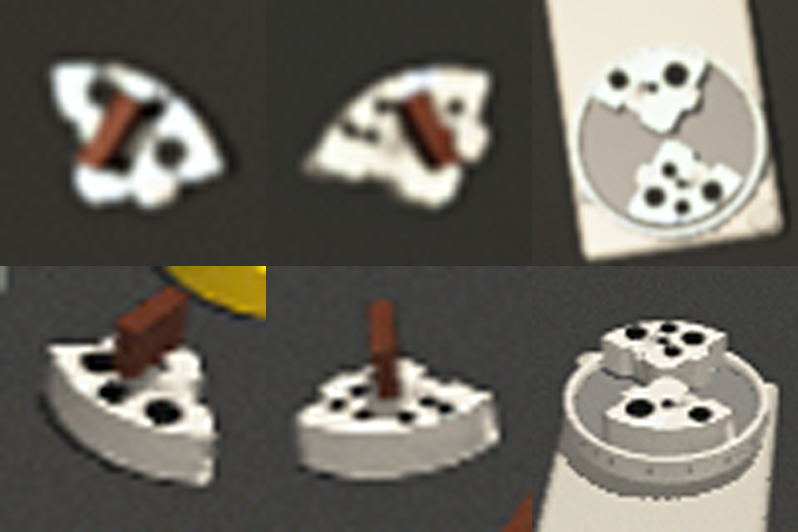

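Left white at (203,219) has 4 large holes, so it is block_b. Right white at (375,197) has 7 small holes, so it is block_a. Block_b's arc faces up-right (yaw ≈ -31°) and block_a's faces up-left (yaw ≈ +26°). The carrier's openings face left and right in the image. Next I measure the carrier.

```bash
cat >> h.py <<'E'
def cast(f,uv,z): return np.array([ray(f,u,v,z)[:2] for u,v in uv])
def carrier(f,c0=(0.55,0.03)):
    X=pts(f); near=np.hypot(X[...,0]-c0[0],X[...,1]-c0[1])<.085
    m=(near&(X[...,2]>.112)&(X[...,2]<.13)).astype(np.uint8)
    cs=sorted(cv2.findContours(m,cv2.RETR_EXTERNAL,cv2.CHAIN_APPROX_NONE)[0],key=cv2.contourArea)[-2:]
    C=[]
    for c in cs:
        k=np.zeros_like(m);cv2.drawContours(k,[c],-1,1,-1);v,u=np.nonzero(k)
        C.append(cast(f,zip(u,v),.12).mean(0)); 
    C=sorted(C,key=lambda p:p[0]); d=C[1]-C[0]
    return np.mean(C,0),np.degrees(np.arctan2(d[1],d[0])),np.hypot(*d),[cv2.contourArea(c) for c in cs]
def handle(f,c0,z0):  # z0 underside height; returns centre & axis by casting on the handle's top
    X=pts(f);near=np.hypot(X[...,0]-c0[0],X[...,1]-c0[1])<.05
    p=f['pixels'].astype(int);br=(p[...,0]-p[...,2]>25)
    v,u=np.nonzero(near&br&(X[...,2]>z0+.064)&(X[...,2]<z0+.082))
    q=cast(f,zip(u,v),z0+.072);m=q.mean(0);w,V=np.linalg.eigh(np.cov((q-m).T))
    return m,np.degrees(np.arctan2(V[1,1],V[0,1])),len(q),np.sqrt(w)
E
python3 - <<'E'
from h import *
for n in('top','scene'):
    f=dict(np.load(n+'0.npz'));print(n,'carrier',carrier(f))
    X=pts(f);near=np.hypot(X[...,0]-.55,X[...,1]-.03)<.1
    # rim outer ring: band z .094-.102
    v,u=np.nonzero(near&(abs(X[...,2]-.098)<.004));q=cast(f,zip(u,v),.098)
    (x,y),r=cv2.minEnclosingCircle((q*1000).astype(np.float32));print(' rim',x,y,r)
    near=(abs(X[...,0]-.55)<.2)&(abs(X[...,1]-.03)<.15)&(X[...,2]>.06)&(X[...,2]<.105)
    v,u=np.nonzero(near);q=cast(f,zip(u,v),.08);print(' hp',cv2.minAreaRect((q*1000).astype(np.float32)))
    print(' hb',handle(f,(.45,.246),0),'ha',handle(f,(.512,-.304),0))
E
```

```text
top carrier (array([0.54856996, 0.03328162]), np.float64(13.712777245444222), np.float64(0.07990266557357148), [349.5, 354.5])
 rim 549.1171875 33.0811653137207 74.01161193847656
 hp ((531.550537109375, 45.299468994140625), (197.83851623535156, 378.3571472167969), 84.16796112060547)
 hb (array([0.44726884, 0.24573349]), np.float64(149.0556537538408), 50, array([0.00368258, 0.01065603])) ha (array([ 0.50877691, -0.30635634]), np.float64(-153.0231733673255), 52, array([0.00405746, 0.01014756]))Traceback (most recent call last):
  File "<stdin>", line 3, in <module>
  File "h.py", line 27, in carrier
    C=sorted(C,key=lambda p:p[0]); d=C[1]-C[0]
                                     ~^^^
IndexError: list index out of range
```

```bash
cat >> h.py <<'E'
from scipy.spatial.transform import Rotation as R
def move(pos,ang):
    o=bot.get_obs();q=o['tcp_rot'];r=R.from_quat([q[1],q[2],q[3],q[0]]).as_matrix()
    th=np.degrees(np.arctan2(r[1,0],r[0,0]))
    d=r.T@(np.array(pos)-o['eef_pos'])*100
    t=-((ang-th+180)%360-180)
    print('t',o['t'],'pos',o['eef_pos'].round(4),'th',th.round(2),'F',o['force'].round(1),'w',o['gripper_width'].round(4),'q7',o['joints'][6].round(2),'| shift',d.round(2),'turn',np.radians(t).round(4),'tilt',r[:,2].round(4))
E
python3 - <<'E'
from h import *
move((.511,-.305,.25),-63.7);move((.511,-.305,.119),-63.7)
E
```

```text
Traceback (most recent call last):
  File "h.py", line 41, in move
    print('t',o['t'],'pos',o['eef_pos'].round(4),'th',th.round(2),'F',o['force'].round(1),'w',o['gripper_width'].round(4),'q7',o['joints'][6].round(2),'| shift',d.round(2),'turn',np.radians(t).round(4),'tilt',r[:,2].round(4))
                                                                                              ^^^^^^^^^^^^^^^^^^^^^^^^
AttributeError: 'float' object has no attribute 'round'
```

```bash
sed -i "s/o\['gripper_width'\].round(4)/round(o['gripper_width'],4)/" h.py
python3 - <<'E'
from h import *
move((.511,-.305,.25),-63.7);move((.511,-.305,.119),-63.7)
E
```

```text
t 0.1 pos [ 0.2682 -0.5642  0.3019] th -64.57 F [ 0.5  0.8 -0.5] w 0.0879 q7 -0.08 | shift [-12.97 -33.06   5.21] turn -0.0152 tilt [-7.0e-04  1.2e-03 -1.0e+00]
t 0.1 pos [ 0.2682 -0.5642  0.3019] th -64.57 F [ 0.5  0.8 -0.5] w 0.0879 q7 -0.08 | shift [-12.96 -33.06  18.31] turn -0.0152 tilt [-7.0e-04  1.2e-03 -1.0e+00]
```

step_arm --pt "-2.5 -6 1 0" --pt "-5 -12 2 0" --pt "-7.5 -18 3 0" --pt "-10 -25 4 -0.01" --pt "-12 -30.5 5 -0.015" --pt "-13 -33 6 -0.015" --pt "-13 -33 6.5 -0.015" --pt "-13 -33 6.5 -0.015" --fingers 5 --squeeze 30

```text
t: 1.1
eef_pos: [0.5098, -0.3057, 0.2369]
tcp_rot: [0.0, 0.849, -0.528, -0.001]
force: [-0.5, -0.9, -0.4]
gripper_width: 0.0505
```

```bash
python3 - <<'E'
from h import *
f=grab('scene');save(cv2.resize(f['pixels'][150:290,110:310],(800,560)),'s1.png')
move((.511,-.305,.119),-63.7)
print([proj(f,p) for p in[(.511,-.305,.072),(.511,-.305,.16)]])
E
```

```text
t 1.15 pos [ 0.5096 -0.3065  0.2374] th -63.81 F [ 0.5 -1.9  0.2] w 0.0499 q7 -0.71 | shift [-0.07 -0.21 11.84] turn -0.0018 tilt [-1.1e-03 -4.0e-04 -1.0e+00]
[(np.float64(183.82645159642908), np.float64(207.09882480285106)), (np.float64(180.13312068185473), np.float64(183.1627924333718))]
```

View pics/s1.png

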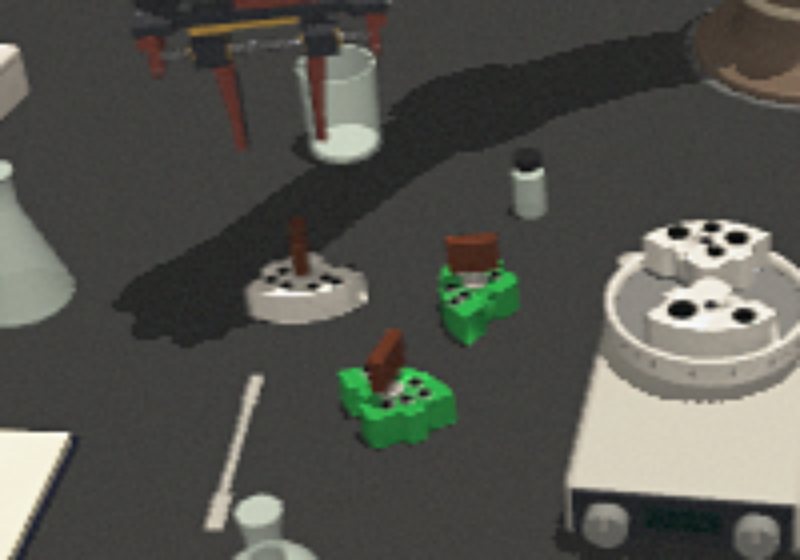

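The gripper sits over block_a: tips at crop (240,148) and (320,138), their middle in line with the handle at (298,222). Now I descend and grip.

step_arm --pt "0 0 4 0" --pt "0 0 8 0" --pt "0 0 10.5 0" --pt "0 0 11.8 0" --pt "0 0 11.8 0"

```text
t: 1.78
eef_pos: [0.5099, -0.3062, 0.1195]
tcp_rot: [0.0, 0.849, -0.528, -0.0]
force: [0.5, -0.3, 0.2]
gripper_width: 0.0501
```

step_arm --pt "0 0 0 0" --pt "0 0 0 0" --pt "0 0 0 0" --pt "0 0 0 0" --pt "0 0 0 0" --fingers 0 --squeeze 40

```text
t: 2.4
eef_pos: [0.5106, -0.3053, 0.1199]
tcp_rot: [-0.0, 0.849, -0.528, 0.0]
force: [-0.2, 0.6, 2.8]
gripper_width: 0.0117
```

```bash
python3 - <<'E'
from h import *
move((.538,.070,.30),16)
E
```

```text
t 2.4 pos [ 0.5106 -0.3053  0.1199] th -63.71 F [-0.2  0.6  2.8] w 0.0117 q7 -0.74 | shift [-32.43 -19.08 -18.01] turn -1.3911 tilt [ 2.e-04 -1.e-04 -1.e+00]
```

step_arm --pt "0 0 -3 0" --pt "0 0 -8 0" --pt "0 0 -14 0" --pt "-3 -2 -18 -0.1" --pt "-7 -4 -18 -0.28" --pt "-12 -7 -18 -0.46" --pt "-17 -10 -18 -0.64" --pt "-22 -13 -18 -0.82" --pt "-27 -16 -18 -1.0" --pt "-30.5 -18 -18 -1.18" --pt "-32.2 -19 -18 -1.34" --pt "-32.4 -19.1 -18 -1.39" --pt "-32.4 -19.1 -18 -1.39" --pt "-32.4 -19.1 -18 -1.39"

```text
t: 4.15
eef_pos: [0.5382, 0.0691, 0.2993]
tcp_rot: [0.0, 0.99, 0.138, -0.0]
force: [0.4, -1.2, -2.4]
gripper_width: 0.0121
```

```bash
python3 - <<'E'
from h import *
f=grab('scene');np.savez('s2.npz',**f);g=grab('top');np.savez('t2.npz',**g)
save(np.hstack([cv2.resize(f['pixels'][135:285,217:357],(400,428)),cv2.resize(g['pixels'][132:232,220:313],(400,430))[:428]]),'s2.png')
move((.538,.070,.22),16)
E
```

```text
t 4.25 pos [0.5382 0.0692 0.2995] th 15.84 F [ 1.  -0.7 -3.2] w 0.012 q7 -0.12 | shift [ 0.   -0.09  7.95] turn -0.0029 tilt [-3.e-04 -2.e-04 -1.e+00]
```

View pics/s2.png

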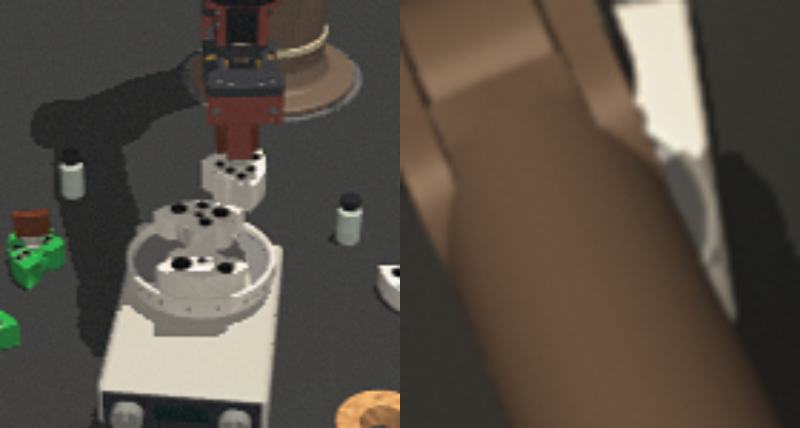

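```bash
python3 - <<'E'
from h import *
f=dict(np.load('scene0.npz'));X=pts(f);near=np.hypot(X[...,0]-.549,X[...,1]-.033)<.09
v,u=np.nonzero(near&(abs(X[...,2]-.098)<.004));q=cast(f,zip(u,v),.098)
print('rim scene',cv2.minEnclosingCircle((q*1000).astype(np.float32)))
m=(near&(X[...,2]>.117)&(X[...,2]<.126)).astype(np.uint8)
n,l,st,ce=cv2.connectedComponentsWithStats(m);C=[]
for c in cv2.findContours(m,cv2.RETR_EXTERNAL,cv2.CHAIN_APPROX_NONE)[0]:
    if cv2.contourArea(c)<60: continue
    k=np.zeros_like(m);cv2.drawContours(k,[c],-1,1,-1);v,u=np.nonzero(k);C.append(cast(f,zip(u,v),.12).mean(0));print(' comp',cv2.contourArea(c),C[-1].round(4))
f=dict(np.load('s2.npz'));X=pts(f);near=np.hypot(X[...,0]-.538,X[...,1]-.069)<.07
print('scene tops z',np.median(X[near&(X[...,2]>.19)&(X[...,2]<.22)][:,2]))
B=X[near&(X[...,2]>.186)&(X[...,2]<.222)];th=np.radians(105.84)
p=B[:,:2]-[.5382,.0692];bx=p@[np.cos(th),np.sin(th)];by=p@[-np.sin(th),np.cos(th)]
hi=B[:,2]>.206
for a,b in((-50,-40),(-40,-30),(-30,-20),(-20,-10),(-10,0),(0,10),(10,20),(20,30),(30,40),(40,55)):
    s=(by*1e3>=a)&(by*1e3<b);print((a,b),s.sum(),(bx[s].min()*1e3).round(1) if s.any() else'',(bx[s].max()*1e3).round(1) if s.any() else'')
print('y range',by.min(),by.max(), 'z top',np.percentile(B[:,2],[50,90,99]))
E
```

```text
rim scene ((554.4991455078125, 36.69915008544922), 76.7900619506836)
 comp 246.5 [0.5906 0.0461]
 comp 200.0 [0.5127 0.0272]
scene tops z 0.20811159566746923
(-50, -40) 34 -7.1 14.2
(-40, -30) 91 -20.2 20.6
(-30, -20) 55 -22.7 23.7
(-20, -10) 54 -30.2 24.0
(-10, 0) 63 -32.8 24.6
(0, 10) 29 -32.5 25.0
(10, 20) 4 -23.9 23.0
(20, 30) 0  
(30, 40) 0  
(40, 55) 0  
y range -0.04991951032011623 0.015355654295742597 z top [0.20789793 0.21111027 0.22076192]
```

step_arm --pt "0 -0.1 2 -0.003" --pt "0 -0.1 4 -0.003" --pt "0 -0.1 5.3 -0.003" --pt "0 -0.1 5.6 -0.003" --pt "0 -0.1 5.7 -0.003" --pt "0 -0.1 5.7 -0.003"

```text
t: 5.0
eef_pos: [0.5384, 0.0708, 0.2432]
tcp_rot: [0.0, 0.99, 0.14, 0.0]
force: [0.2, 0.1, -3.0]
gripper_width: 0.0118
```

step_arm --pt "0 0 0.1 0" --pt "0 0 0.2 0" --pt "0 0 0.3 0" --pt "0 0 0.4 0" --pt "0 0 0.4 0"

```text
t: 5.62
eef_pos: [0.538, 0.0707, 0.2385]
tcp_rot: [-0.0, 0.99, 0.14, -0.0]
force: [0.0, 0.7, -2.4]
gripper_width: 0.012
```

```bash
python3 - <<'E'
from h import *
f=grab('scene');np.savez('s3.npz',**f)
save(cv2.resize(f['pixels'][170:270,225:345],(800,667))[:600],'s3.png')
move((.538,.070,.21),16);print(bot.get_obs()['wrist_torque'])
E
```

```text
t 5.675 pos [0.538  0.0707 0.2386] th 16.1 F [ 1.   0.2 -2.4] w 0.0117 q7 -0.16 | shift [-0.02  0.06  2.86] turn 0.0018 tilt [-2.e-04 -0.e+00 -1.e+00]
[ 0.01515939 -0.07555124  0.03377059]
```

View pics/s3.png

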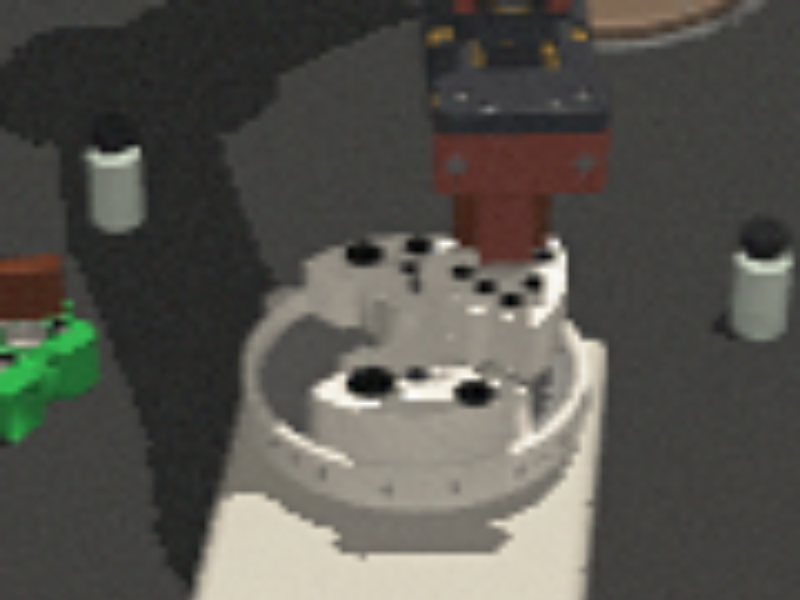

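Block_a hangs over the opening at crop (510,290) with no contact yet, so I continue gently.

step_arm --pt "0 0 0.15 0" --pt "0 0 0.3 0" --pt "0 0 0.4 0" --pt "0 0 0.4 0"

```text
t: 6.18
eef_pos: [0.5376, 0.0712, 0.2343]
tcp_rot: [-0.0, 0.99, 0.14, -0.0]
force: [-3.5, 3.5, -2.0]
gripper_width: 0.012
```

step_arm --pt "0 0 0.15 0" --pt "0 0 0.3 0" --pt "0 0 0.45 0" --pt "0 0 0.6 0" --pt "0 0 0.6 0"

```text
t: 6.8
eef_pos: [0.5377, 0.0713, 0.2283]
tcp_rot: [-0.0, 0.99, 0.14, -0.0]
force: [-2.8, 3.6, -1.3]
gripper_width: 0.0115
```

step_arm --pt "0 0 0.2 0" --pt "0 0 0.4 0" --pt "0 0 0.6 0" --pt "0 0 0.8 0" --pt "0 0 0.9 0" --pt "0 0 1.0 0" --pt "0 0 1.0 0"

```text
t: 7.68
eef_pos: [0.5377, 0.0714, 0.2184]
tcp_rot: [-0.0, 0.99, 0.14, -0.0]
force: [-4.3, 4.1, -0.7]
gripper_width: 0.0117
```

step_arm --pt "0 0 0.1 0" --pt "0 0 0.2 0" --pt "0 0 0.3 0" --pt "0 0 0.4 0" --pt "0 0 0.4 0"

```text
t: 8.3
eef_pos: [0.5377, 0.0714, 0.2144]
tcp_rot: [-0.0, 0.99, 0.14, -0.0]
force: [-3.6, 4.3, -1.3]
gripper_width: 0.0117
```

step_arm --pt "0 0 0.1 0" --pt "0 0 0.2 0" --pt "0 0 0.3 0" --pt "0 0 0.4 0" --pt "0 0 0.4 0"

```text
t: 8.93
eef_pos: [0.5377, 0.0714, 0.2104]
tcp_rot: [-0.0, 0.99, 0.14, -0.0]
force: [-3.5, 4.5, -0.9]
gripper_width: 0.0119
```

step_arm --pt "0 0 0.05 0" --pt "0 0 0.1 0" --pt "0 0 0.15 0" --pt "0 0 0.15 0"

```text
t: 9.43
eef_pos: [0.5376, 0.0715, 0.2099]
tcp_rot: [-0.0, 0.99, 0.14, -0.0]
force: [-7.1, 2.7, 7.5]
gripper_width: 0.0118
```

It is on the floor: +7.5 N, underside at 0.090. Release.

step_arm --pt "0 0 0 0" --pt "0 0 0 0" --pt "0 0 0 0" --pt "0 0 0 0" --pt "0 0 -3 0" --pt "0 0 -8 0" --pt "0 0 -13 0" --pt "0 0 -13 0" --fingers 5

```text
t: 10.42
eef_pos: [0.5395, 0.0713, 0.3431]
tcp_rot: [0.0, 0.99, 0.14, 0.004]
force: [0.6, -0.6, -0.2]
gripper_width: 0.0499
```

```bash
python3 - <<'E'
from h import *
f=grab('scene');np.savez('s4.npz',**f);X=pts(f)
near=np.hypot(X[...,0]-.538,X[...,1]-.071)<.08
for a,b in((.11,.13),(.15,.18)): 
    s=near&(X[...,2]>a)&(X[...,2]<b);print(s.sum(),X[s].mean(0).round(4),np.percentile(X[s][:,2],[10,50,90]).round(4))
print(handle(f,(.538,.071),.09))
save(cv2.resize(f['pixels'][180:270,225:345],(800,600)),'s4.png')
move((.449,.2465,.22),59);move((.449,.2465,.119),59)
E
```

```text
672 [0.5577 0.051  0.1192] [0.1161 0.1196 0.122 ]
81 [0.5427 0.0729 0.1577] [0.1519 0.1583 0.162 ]
(array([0.54553693, 0.07322924]), np.float64(107.72851544154648), 61, array([0.00643444, 0.01126962]))
t 10.475 pos [0.5387 0.0708 0.3407] th 16.09 F [ 0.4 -0.2 -0.6] w 0.0499 q7 -0.1 | shift [ -3.79 -19.38  12.04] turn -0.749 tilt [ 0.0037 -0.     -1.    ]
t 10.475 pos [0.5387 0.0708 0.3407] th 16.09 F [ 0.4 -0.2 -0.6] w 0.0499 q7 -0.1 | shift [ -3.83 -19.39  22.14] turn -0.749 tilt [ 0.0037 -0.     -1.    ]
```

View pics/s4.png

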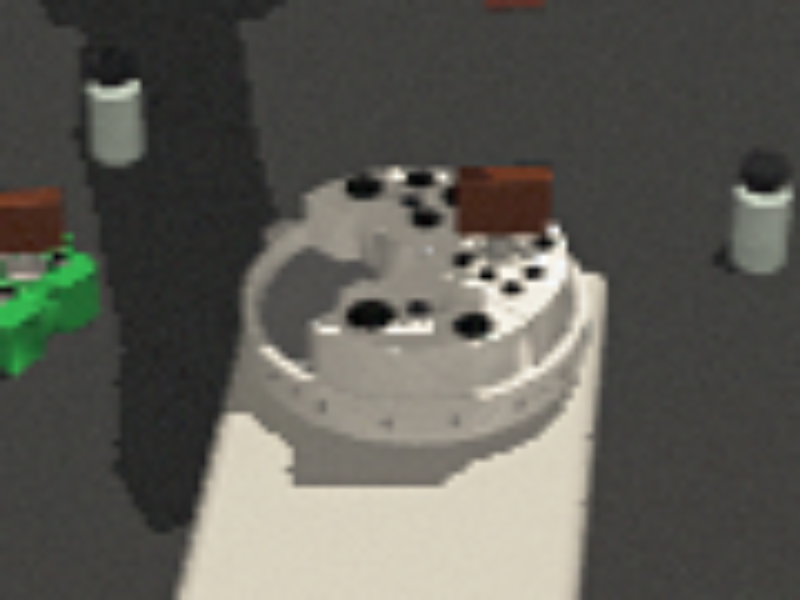

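Block_a is seated flush at crop (505,270). Next is block_b.

step_arm --pt "-0.6 -3 0 -0.1" --pt "-1.5 -8 2 -0.28" --pt "-2.5 -13 5 -0.46" --pt "-3.4 -17 8 -0.64" --pt "-3.8 -19.2 11 -0.749" --pt "-3.8 -19.4 13 -0.749" --pt "-3.8 -19.4 13 -0.749"

```text
t: 11.35
eef_pos: [0.4463, 0.246, 0.2068]
tcp_rot: [-0.0, 0.87, 0.493, -0.002]
force: [0.4, 1.5, -1.2]
gripper_width: 0.05
```

```bash
python3 - <<'E'
from h import *
move((.449,.2465,.119),59)
E
```

```text
t 11.35 pos [0.4463 0.246  0.2068] th 59.08 F [ 0.4  1.5 -1.2] w 0.05 q7 0.1 | shift [0.22 0.23 8.77] turn 0.0014 tilt [-0.0046 -0.0018 -1.    ]
```

step_arm --pt "0.0 0.0 3 0" --pt "0 0 6 0" --pt "0 0 8 0" --pt "0 0 8.8 0" --pt "0 0 8.8 0"

```text
t: 11.98
eef_pos: [0.4479, 0.2464, 0.1213]
tcp_rot: [0.0, 0.87, 0.492, -0.0]
force: [0.3, -0.7, 0.9]
gripper_width: 0.0502
```

step_arm --pt "0 0 0 0" --pt "0 0 0 0" --pt "0 0 0 0" --pt "0 0 0 0" --pt "0 0 0 0" --fingers 0

```text
t: 12.6
eef_pos: [0.4478, 0.2467, 0.1213]
tcp_rot: [0.0, 0.87, 0.493, 0.0]
force: [0.1, 0.4, 1.7]
gripper_width: 0.0118
```

```bash
python3 - <<'E'
from h import *
move((.560,-.0025,.30),16.1)
E
```

```text
t 12.6 pos [0.4478 0.2467 0.1213] th 59.02 F [0.1 0.4 1.7] w 0.0118 q7 -0.01 | shift [-15.58  22.45 -17.87] turn 0.749 tilt [ 4.e-04  2.e-04 -1.e+00]
```

step_arm --pt "0 0 -3 0" --pt "0 0 -8 0" --pt "0 0 -14 0" --pt "0 0 -19 0" --pt "-2 3 -20 0.1" --pt "-5 7.2 -20 0.25" --pt "-8.3 12 -20 0.4" --pt "-11.6 16.8 -20 0.55" --pt "-14.3 20.5 -20 0.68" --pt "-15.7 22.4 -20 0.749" --pt "-15.7 22.4 -20 0.749" --pt "-15.7 22.4 -17 0.749" --pt "-15.7 22.4 -14 0.749" --pt "-15.7 22.4 -12.5 0.749" --pt "-15.7 22.4 -12.2 0.749" --pt "-15.7 22.4 -12.2 0.749"

```text
t: 14.6
eef_pos: [0.5592, -0.0027, 0.2439]
tcp_rot: [-0.0, 0.99, 0.141, 0.0]
force: [0.1, -0.4, -2.6]
gripper_width: 0.0119
```

```bash
python3 - <<'E'
from h import *
f=grab('scene');np.savez('s5.npz',**f)
save(cv2.resize(f['pixels'][180:270,225:345],(800,600)),'s5.png')
move((.559,-.003,.2375),16.1)
E
```

```text
t 14.65 pos [ 0.5594 -0.0029  0.2442] th 16.14 F [ 0.5 -0.9 -1.9] w 0.0119 q7 -0.02 | shift [-0.04 -0.    0.67] turn 0.0007 tilt [ 1.5e-03  1.0e-04 -1.0e+00]
```

View pics/s5.png

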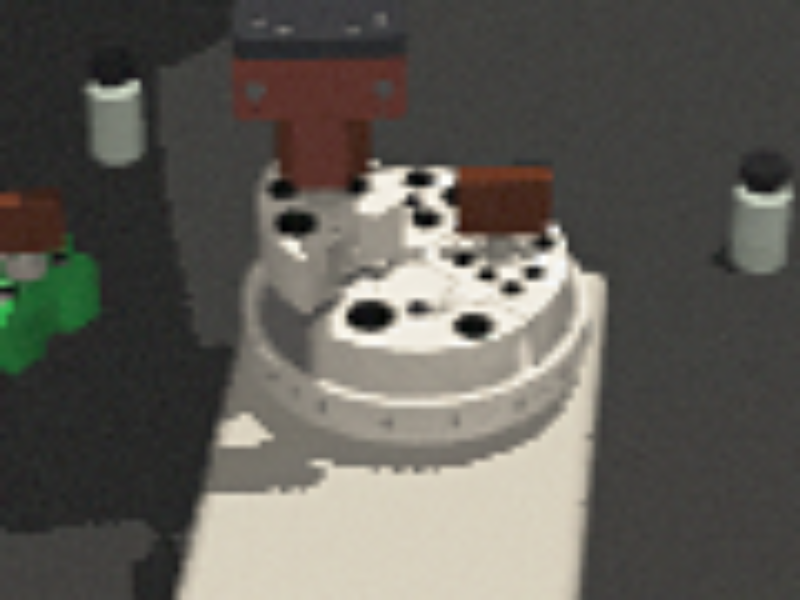

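Block_b hangs over the open right quarter at crop (310,230). I'll lower it gently.

step_arm --pt "0 0 0.15 0" --pt "0 0 0.3 0" --pt "0 0 0.4 0" --pt "0 0 0.5 0" --pt "0 0 0.6 0" --pt "0 0 0.6 0"

```text
t: 15.4
eef_pos: [0.5589, -0.0034, 0.2371]
tcp_rot: [-0.0, 0.99, 0.14, -0.0]
force: [0.2, 0.1, -3.3]
gripper_width: 0.0119
```

step_arm --pt "0 0 0.15 0" --pt "0 0 0.3 0" --pt "0 0 0.45 0" --pt "0 0 0.6 0" --pt "0 0 0.6 0"

```text
t: 16.02
eef_pos: [0.5589, -0.0034, 0.231]
tcp_rot: [-0.0, 0.99, 0.14, -0.0]
force: [0.3, -0.7, -2.2]
gripper_width: 0.0118
```

step_arm --pt "0 0 0.2 0" --pt "0 0 0.4 0" --pt "0 0 0.6 0" --pt "0 0 0.8 0" --pt "0 0 1.0 0" --pt "0 0 1.1 0" --pt "0 0 1.1 0"

```text
t: 16.9
eef_pos: [0.5589, -0.0034, 0.2201]
tcp_rot: [0.0, 0.99, 0.14, -0.0]
force: [-0.3, 1.1, -2.6]
gripper_width: 0.0116
```

step_arm --pt "0 0 0.1 0" --pt "0 0 0.2 0" --pt "0 0 0.3 0" --pt "0 0 0.4 0" --pt "0 0 0.5 0" --pt "0 0 0.5 0"

```text
t: 17.65
eef_pos: [0.5589, -0.0034, 0.215]
tcp_rot: [0.0, 0.99, 0.14, -0.0]
force: [0.2, 0.1, -2.4]
gripper_width: 0.0118
```

step_arm --pt "0 0 0.1 0" --pt "0 0 0.2 0" --pt "0 0 0.3 0" --pt "0 0 0.35 0" --pt "0 0 0.4 0" --pt "0 0 0.4 0"

```text
t: 18.4
eef_pos: [0.5589, -0.0034, 0.2114]
tcp_rot: [0.0, 0.99, 0.14, 0.0]
force: [-1.5, 0.3, 1.3]
gripper_width: 0.0119
```

step_arm --pt "0 0 0.03 0" --pt "0 0 0.03 0" --pt "0 0 0.03 0"

```text
t: 18.77
eef_pos: [0.5589, -0.0033, 0.2113]
tcp_rot: [0.0, 0.99, 0.14, 0.0]
force: [-3.6, -0.3, 5.6]
gripper_width: 0.0117
```

step_arm --pt "0 0 0 0" --pt "0 0 0 0" --pt "0 0 0 0" --pt "0 0 0 0" --pt "0 0 -3 0" --pt "0 0 -8 0" --pt "0 0 -13 0" --pt "0 0 -17 0" --pt "0 -6 -17 0" --pt "0 -12 -17 0" --pt "0 -16 -17 0" --pt "0 -18 -17 0" --pt "0 -18 -17 0" --fingers 5

```text
t: 20.4
eef_pos: [0.5084, 0.1711, 0.381]
tcp_rot: [-0.0, 0.99, 0.142, 0.0]
force: [-0.3, 0.4, 0.1]
gripper_width: 0.0501
```

```bash
python3 - <<'E'
from h import *
f=grab('scene');np.savez('s6.npz',**f);X=pts(f);g=grab('top')
near=np.hypot(X[...,0]-.552,X[...,1]-.036)<.062
for nm,d in(('fixed near',16),('a',106),('fixed far',196),('b',286)):
    c=np.array([.552,.036])+.04*np.array([np.cos(np.radians(d)),np.sin(np.radians(d))])
    s=(np.hypot(X[...,0]-c[0],X[...,1]-c[1])<.022)&(abs(X[...,2]-.12)<.012);p=X[s]
    A=np.c_[p[:,:2]-c,np.ones(len(p))];k=np.linalg.lstsq(A,p[:,2],rcond=None)[0];print(nm,s.sum(),np.median(p[:,2]).round(4),'slope',k[:2].round(3))
for c in((.538,.071),(.559,-.003)): print(handle(f,c,.09),handle(g,c,.09))
move((.559,-.003,.38),16.1)
a=cv2.resize(f['pixels'][180:270,225:345],(400,300));b=cv2.resize(g['pixels'][132:232,220:320],(400,400))
save(np.hstack([np.vstack([a,np.zeros((100,400,3),np.uint8)]),b]),'s6.png')
E
```

```text
fixed near 135 0.1198 slope [-0.057 -0.024]
a 104 0.1203 slope [-0.012 -0.015]
fixed far 93 0.1199 slope [-0.035  0.018]
b 104 0.1202 slope [-0.04   0.025]
(array([0.54608953, 0.07329898]), np.float64(99.03733171688523), 61, array([0.00646734, 0.01096099])) (array([0.53703419, 0.06958562]), np.float64(106.56589995765167), 41, array([0.0027457 , 0.01078389]))
(array([5.65294250e-01, 1.20994174e-06]), np.float64(109.23930751872848), 67, array([0.00680011, 0.01091533])) (array([ 0.55880794, -0.00357126]), np.float64(105.40764254131052), 59, array([0.00353469, 0.01115282]))
t 20.5 pos [0.5094 0.1686 0.3807] th 16.06 F [ 0.2 -0.4  0.3] w 0.0499 q7 -0.28 | shift [ 0.02 17.86  0.08] turn -0.0006 tilt [-0.e+00 -7.e-04 -1.e+00]
```

View pics/s6.png

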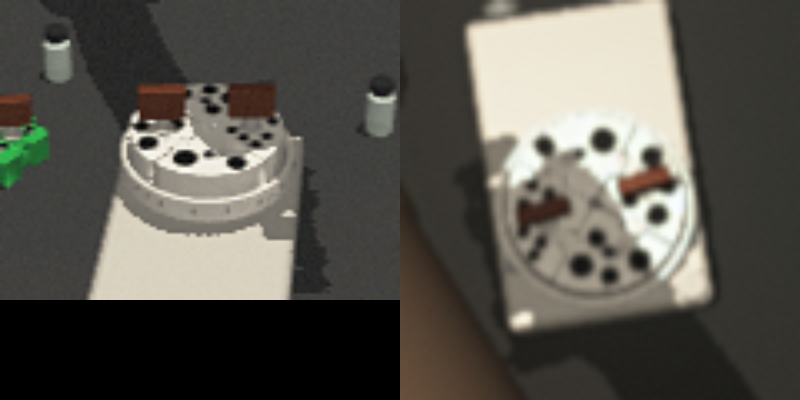

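Both blocks complete the disc in the two views. All four tops are at 0.120 m, and the handles are 76.3 mm apart (76 expected), so I hand the job in.

```bash
python3 -c "
from rig import bot
print(bot.job_done())"
```

```text
the job is handed in; nothing more can be done
None
```

Both loose blocks are seated in the carrier and released, and the job is handed in at about 20.5 s of the 72 s allowed. I used block_a (seven small holes) in the left opening and block_b (four larger holes) in the right one.

**How they went in:** I read the carrier's turn from the images as about 16° in world axes. With each block turned to match, it sank between the fixed blocks. Side forces were about 5 N for block_a, up to about 8 N once it was on the floor, and near zero for block_b. I stopped pressing and let go at 5 to 8 N of floor contact.

**Last checks:**
- **Height:** all four block tops read 0.120 m, and the tool heights put both undersides at about 0.090 m.
- **Spacing:** in the top view the two handles are 76.3 mm apart, against an expected 76 mm.
- **Surroundings:** no bystander was touched as far as I could tell, though I did not measure their positions again. The gripper ended open and clear of everything.

**Disagreements:** the scene camera's positions differed from the top camera's and the robot's by up to about 9 mm, and its handle angles by up to about 7°. I went by the top camera and the contact feel. Plane fits to the scene depth showed slopes up to 0.06, but the fixed blocks showed them too, so I took this as noise, not tilt.

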